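# Sort shelved specimens into their trays

## Robot

A 6-joint arm with a two-finger parallel gripper is mounted at the origin on the work surface. World frame = base frame: x ahead of the robot, y to its left, z up, the work surface at z = 0. Lengths are in mm, angles in rad, forces in N, time in s.
With the tool pointing down it reaches from about 350 to 850 mm from the base axis. Payload 8.1 kg.
Tool frame: the origin (TCP) lies on the centre line of the jaws, within the pads' length; the fingertips stand 14 mm ahead of it and the grasp point (between the pads) lies 5 mm behind it; z points along the fingers, x is the direction in which the jaws open and shut, and the axes are right-handed (so a half turn about z gives the same grasp; the last joint's range is limited). The gripper opens to 85 mm and grips with 20 to 120 N. Pads are 22 mm wide; open, the fingers measure 114 mm over their backs; the gripper's body (76 mm by 85 mm) begins 54 mm behind the grasp point. The pads swing forward as they close: fully open they stand 13 mm farther back than shut.
Start: joints at [-1.329, 0.13, 1.488, -0, 1.523, -0.085], TCP at [192.629, -568.243, 245.292] pointing down, gripper open.
Joint ranges: [-2.96, 2.96], [-0.89, 2.26], [0.02, 2.5], [-1.34, 4.48], [0, 2.73], [-2.66, 2.66]. Speed limits (rad/s): [2.39, 2.39, 2.79, 3.14, 3.14, 3.14].

## Interface

Orientations are given as a rotation vector (axis times angle).
In Python, from rig import ctrl gives the robot as it stands.
- The arm moves only by the tool move_arm, never from a script. Its argument "moves" is a list of rows, each a list of 6 numbers: the shift along the world's x, y, z in m, then the turn, a rotation vector about the world's x, y, z in degrees. A call has 1 to 8 rows; each row shifts and turns the commanded pose from where the row before left it; what a row does not reach is not made up. A row lasts 1/10 s, in which the tool goes at most 50 mm and 8.59 degrees, less where a joint would pass 70% of its speed; a pose out of reach is approached as far as the arm can. A call is refused whole if a number of a shift passes 0.05 or a number of a turn 8.59, either way. A call with a gripper value outside its range is refused whole. "grip" is the closure in counts, from 0 (fully open) to 255 (shut), set as the call begins (left out, the last holds). The fingers move at their own pace and stop on an object; "grip_force" is the grip in N (left out, the last holds). Time passes only in rows, so rows that do not move let the fingers close. It gives the time, the measured TCP pose, the force and the opening at its end, in the units of the state.
- ctrl.get_obs(): the state, without advancing time (a new reading comes with each control period).
- ctrl.snapshot(name): name is "side" or "top" or "wrist"; returns (picture, depth): 420x560x3 uint8, red, green, blue; 420x560 float32, mm along the optical axis (not along the pixel's ray), 0 where there is no reading.
- ctrl.camera_params(name): a dict with "intrinsics" (3x3 intrinsics, pixels), "R" (3x3) and "t" (3): a world point X has camera coordinates R X + t; the wrist camera has in their place "mount" (4x4, takes a point from camera to tool coordinates, whose origin is the TCP and whose axes are the tool frame's). Camera axes: x right, y down, z forward; pixel columns grow to the right and rows downward; lengths in mm; the calibration is good to about 2 mm. A picture is of the moment at which its call begins: read the wrist's pose just before it. camera_params takes no time and is no camera call.
- ctrl.sign_off(): hands the job in, once; it reports no verdict.
The state is a dict: "t": time; "qpos": joint angles; "qvel": joint speeds; "tau": joint torques, N m; "tcp_pos": TCP position; "eef_rot": TCP orientation; "ft_force": force on the tool from outside, world axes, zero at the start; "torque": the same for the moment, N m; "width": finger opening in mm.
Only numpy, scipy, OpenCV 4.12 (cv2) and the standard library are available. Lean on these libraries where they do the work, as an engineer would, in place of code of your own. Each camera call takes 0.05 s, during which the arm holds its last target.

## Task

Put the four glass specimens from the rail shelf away with their own kind: lift each one up over the shelf's front rail and stand it upright on the floor of the blue tray that already holds one of the same shape (both slim vials, the squat jar, the square bottle). Set them down gently, never dropping one or knocking it over, and leave the mounted fossil standing where it is on the shelf.

Things in the scene. Friction and masses are not known exactly. Their poses are not given: they have to be found in the camera images.
- vial_a: slim round glass specimen vial, 28 mm in diameter (white screw cap 29 mm), 96 mm tall, a reddish shell inside, about 70 g. Stands upright on the rail shelf at the start. Origin at the centre of its underside, z up along its axis. One of two alike; they are interchangeable.
- vial_b: slim round glass specimen vial, 28 mm in diameter (white screw cap 29 mm), 96 mm tall, a reddish shell inside, about 70 g. Stands upright on the rail shelf at the start. Origin at the centre of its underside, z up along its axis. One of two alike; they are interchangeable.
- squat: squat wide round glass specimen jar, 56 mm in diameter, 62 mm tall including a 14 mm white lid of 57 mm diameter, a brown shell inside, about 160 g. Stands upright on the rail shelf at the start. Origin at the centre of its underside, z up.
- square: square glass specimen bottle, body 44 x 44 mm (along its x and y) and 66 mm tall, with a round white cap 32 mm across and 14 mm high on top (80 mm tall in all), a red coral twig inside, about 150 g. Stands upright on the rail shelf at the start. Origin at the centre of its underside, z up.
- tray_vials: blue tray, fixed, outer 130 (x) by 160 (y) mm, walls 4 thick and 30 high, inner floor 4 above its underside, inside 122 x 152. Origin: centre of its underside, on the table. Known by the slim vial (28 mm wide, 96 tall) fixed in it at x = 0, y = -52 mm; the rest, towards +y, is empty: room for two more vials, e.g. at y = 0 and y = +50 mm.
- tray_squat: blue tray, fixed, outer 130 (x) by 160 (y) mm, walls 4 thick and 30 high, inner floor 4 above its underside, inside 122 x 152. Origin: centre of its underside, on the table. Known by the squat wide jar (56 mm wide, 62 tall) fixed in it at x = 0, y = -43 mm; the rest, towards +y, is empty: room for one more such jar, e.g. at y = +35 mm.
- tray_square: blue tray, fixed, outer 130 (x) by 160 (y) mm, walls 4 thick and 30 high, inner floor 4 above its underside, inside 122 x 152. Origin: centre of its underside, on the table. Known by the square bottle (44 mm wide, 80 tall) fixed in it at x = 0, y = -48 mm; the rest, towards +y, is empty: room for one more such bottle, e.g. at y = +30 mm.
- shelf: low green fixed shelf, 130 (x) by 500 (y) mm. Origin: centre of its underside, on the table; front faces -x. Board top at 50 mm. Along the front edge a 6 mm steel rail, top 28 mm above the board; end panels reach 50, back lip 32 mm above it. Open above. Specimens and fossil stand in one mixed row 96 mm apart, taller than the rail: fingers closing fore and aft above the rail clear the neighbours.
- fossil: bystander on the shelf, in the same row: mounted fossil, a grey ridged disc 40 mm across standing on edge on a dark wooden block 42 x 42 x 16 mm, 54 mm tall in all. Origin at the centre of its underside, z up. It stays where it is.
There are look-alikes about, which are no part of the job. Leave any purple look-alike of the squat alone.

How it is judged:
By the outcome, as a careful person would: the job done as asked, in the order asked, and still so for the second after the job is handed in, with the robot touching nothing.
It also fails if it takes over 109 s, if anything falls off the work surface, if the arm or the gripper's body presses on something with over 40 N, if the wrist force passes 120 N, or if a joint passes its speed limit or range.

## Working session

There is one attempt and no reset: what is moved stays moved. The work goes in short steps, Python scripts to look and compute and a tool call to move; the robot and the scene stay as the last step left them, time stands still between calls to the robot, and variables do not carry over. Pictures are saved under pics/ and viewed, and the job is handed in when it is done.

Besides the shell and the picture viewer there is one more tool, called after ">>>" by a JSON object that holds its "fn" and its "kwargs". move_arm: Moves the arm, as the interface text tells. Its arguments: {"type":"object","properties":{"moves":{"type":"array","items":{"type":"array","items":{"type":"number"}}},"grip":{"type":"number"},"grip_force":{"type":"number"}},"required":["moves"]}

```bash
mkdir -p pics; ls; cat > h.py <<'E'
import numpy as np, cv2
from rig import ctrl
def snap(n,f):
    o=ctrl.get_obs(); im,d=ctrl.snapshot(n); cv2.imwrite(f'pics/{f}.png',im[:,:,::-1]); np.savez(f'pics/{f}.npz',im=im,d=d,p=o['tcp_pos'],r=o['eef_rot']); return im,d,o
E
python3 - <<'E'
from h import *
for n in ['top','side']:
    im,d,o=snap(n,n+'0'); print(n,ctrl.camera_params(n))
print(o)
print(ctrl.camera_params('wrist'))
E
```

```text
pics
top {'intrinsics': array([[450.3615588 ,   0.        , 283.76203171],
       [  0.        , 450.3615588 , 207.49662484],
       [  0.        ,   0.        ,   1.        ]]), 'R': array([[ 0.0134809 , -0.99985513, -0.01039122],
       [-0.98494819, -0.01148751, -0.17246768],
       [ 0.17232333,  0.01255983, -0.98496036]]), 't': array([-23.63322446, 580.05538086, 823.47385959])}
side {'intrinsics': array([[539.76163805,   0.        , 286.59373261],
       [  0.        , 539.76163805, 208.06657625],
       [  0.        ,   0.        ,   1.        ]]), 'R': array([[-0.81946383, -0.57283708,  0.01834982],
       [-0.35241712,  0.47837979, -0.80433509],
       [ 0.45197478, -0.66559031, -0.59389253]]), 't': array([442.85966506, 259.08837176, 798.1127251 ])}
{'t': 0.05, 'qpos': array([-1.32940884e+00,  1.31124699e-01,  1.48928247e+00, -1.29914818e-05,
        1.52300183e+00, -8.54058510e-02]), 'qvel': array([-0.00191022,  0.00027877, -0.0002131 , -0.00031571, -0.00061319,
       -0.00075053]), 'tau': array([ 1.48085735e-03, -5.71381760e+01, -5.02332687e+01, -2.25691911e-04,
        9.11634736e-03, -1.47902870e-05]), 'tcp_pos': array([ 192.49261258, -567.73144669,  244.26443762]), 'eef_rot': array([-2.55226465e+00,  1.82980643e+00,  2.18094157e-03]), 'ft_force': array([-0.04259632, -0.81113667,  0.18185603]), 'torque': array([ 0.01370924, -0.01084161,  0.03518724]), 'width': 85.57658655440824}
{'intrinsics': array([[343.6856951 ,   0.        , 277.94900834],
       [  0.        , 343.6856951 , 207.70954486],
       [  0.        ,   0.        ,   1.        ]]), 'mount': array([[ 9.99999911e-01, -4.15579584e-04,  7.56418395e-05,
        -4.22990383e-01],
       [ 3.73992934e-04,  9.54316546e-01,  2.98797239e-01,
        -7.56995255e+01],
       [-1.96360291e-04, -2.98797184e-01,  9.54316617e-01,
        -1.29319050e+02],
       [ 0.00000000e+00,  0.00000000e+00,  0.00000000e+00,
         1.00000000e+00]])}
```

View pics/top0.png

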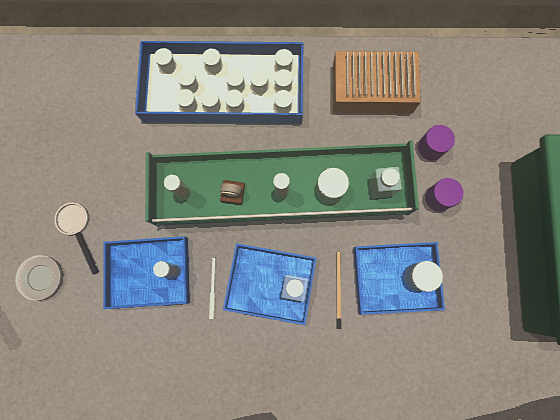

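View pics/side0.png

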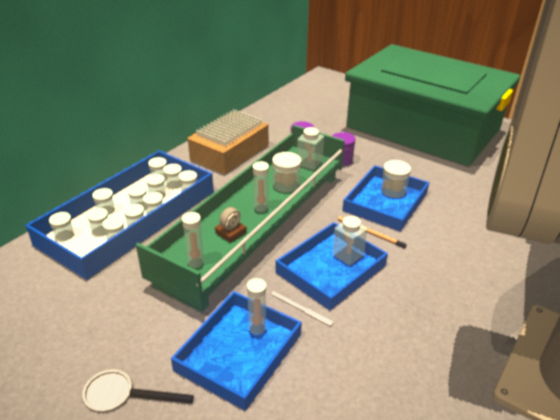

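Top view: shelf row from left to right is vial (172,182), fossil (232,190), vial (281,182), squat (333,184) and square (389,178). The trays are vials (146,272), square (270,284) and squat (399,278). The purple jars at (440,140) and (448,193) are decoys outside the shelf. Next I measure the caps and tray rims.

```bash
cat >> h.py <<'E'
def ray(n,u,v,z):
    c=ctrl.camera_params(n);K,R,t=c['intrinsics'],c['R'],c['t']
    C=-R.T@t; d=R.T@np.linalg.inv(K)@np.array([u,v,1.]); return C+d*(z-C[2])/d[2]
def proj(n,X):
    c=ctrl.camera_params(n); p=c['intrinsics']@(c['R']@np.array(X,float)+c['t']); return p[:2]/p[2]
def unp(n,u,v,d):
    c=ctrl.camera_params(n); p=np.linalg.inv(c['intrinsics'])@np.array([u,v,1.])*d; return c['R'].T@(p-c['t'])
E
python3 - <<'E'
from h import *
z=np.load('pics/top0.npz');im,d=z['im'],z['d']
hsv=cv2.cvtColor(im,cv2.COLOR_RGB2HSV)
m=((hsv[...,1]<50)&(hsv[...,2]>185)).astype(np.uint8)
for nm,(u,v),h in [('va',(172,182),146),('vb',(281,181),146),('sq',(333,184),112),('sqr',(390,177),130),('tv',(162,269),100),('tsqr',(294,288),84),('tsq',(427,276),66)]:
    r=26 if 'sq'==nm[-2:] else 14
    w=np.zeros_like(m);w[v-r:v+r,u-r:u+r]=m[v-r:v+r,u-r:u+r]
    n,l,s,c=cv2.connectedComponentsWithStats(w)
    k=1+np.argmax(s[1:,4]);cu,cv_=c[k]
    # top face by depth
    P=[unp('top',uu,vv,d[vv,uu]) for vv,uu in zip(*np.where(l==k)) if d[vv,uu]>0]
    P=np.array(P); zt=np.percentile(P[:,2],90); T=P[P[:,2]>h-6]
    print(nm,s[k],c[k].round(1),ray('top',*c[k],h).round(1),'zt',zt.round(1),'topface',np.round([(T[:,0].min()+T[:,0].max())/2,(T[:,1].min()+T[:,1].max())/2,np.ptp(T[:,0]),np.ptp(T[:,1])],1) if len(T) else None)
b=((hsv[...,0]>100)&(hsv[...,0]<125)&(hsv[...,1]>120)).astype(np.uint8)
b[:225]=0
n,l,s,c=cv2.connectedComponentsWithStats(b)
for k in range(1,n):
    if s[k,4]<1000: continue
    cn,_=cv2.findContours((l==k).astype(np.uint8),0,2)
    box=cv2.boxPoints(cv2.minAreaRect(np.vstack(cn)))
    W=np.array([ray('top',*p,30)[:2] for p in box]);print('tray',box.round().tolist(),W.round(1).tolist(),W.mean(0).round(1),np.linalg.norm(np.diff(W,axis=0),axis=1).round())
big=cv2.resize(im[130:320,90:470],None,fx=2.1,fy=2.1,interpolation=cv2.INTER_CUBIC);cv2.imwrite('pics/crop0.png',big[:,:,::-1])
E
```

```text
va [164 175  16  15 192] [171.3 181.9] [606.6 179.4 146. ] zt 147.7 topface [606.5 179.3  25.8  27. ]
vb [273 173  16  16 195] [280.9 180.4] [611.4 -11.9 146. ] zt 147.9 topface [611.2 -11.3  27.8  26.2]
sq [318 168  31  30 713] [332.9 182.2] [ 617.2 -105.8  112. ] zt 114.0 topface [ 617.2 -105.9   54.9   54.5]
sqr [377 167  23  18 310] [389.1 175. ] [ 627.2 -203.9  130. ] zt 132.0 topface [ 625.5 -205.3   30.1   29.4]
tv [153 261  16  16 194] [160.6 268.7] [457.7 202.  100. ] zt 101.5 topface [458.2 202.   26.7  27.6]
tsqr [286 279  18  18 245] [294.4 287.8] [427.3 -38.   84. ] zt 86.0 topface [427.8 -37.3  30.4  29.1]
tsq [413 261  30  31 708] [427.2 275.7] [ 452.6 -283.6   66. ] zt 68.2 topface [ 452.2 -283.6   54.9   54.1]
tray [[100.0, 241.0], [185.0, 236.0], [189.0, 303.0], [104.0, 308.0]] [[512.3, 344.8], [524.6, 177.7], [395.1, 163.2], [383.2, 326.1]] [453.8 253. ] [168. 130. 163.]
tray [[355.0, 246.0], [440.0, 242.0], [444.0, 309.0], [359.0, 314.0]] [[508.8, -155.9], [520.0, -322.9], [390.4, -323.8], [379.6, -161.2]] [ 449.7 -241. ] [167. 130. 163.]
tray [[223.0, 310.0], [235.0, 242.0], [317.0, 257.0], [304.0, 325.0]] [[384.2, 98.0], [513.2, 78.5], [486.0, -81.5], [358.6, -58.2]] [435.5   9.2] [130. 162. 129.]
```

View pics/crop0.png

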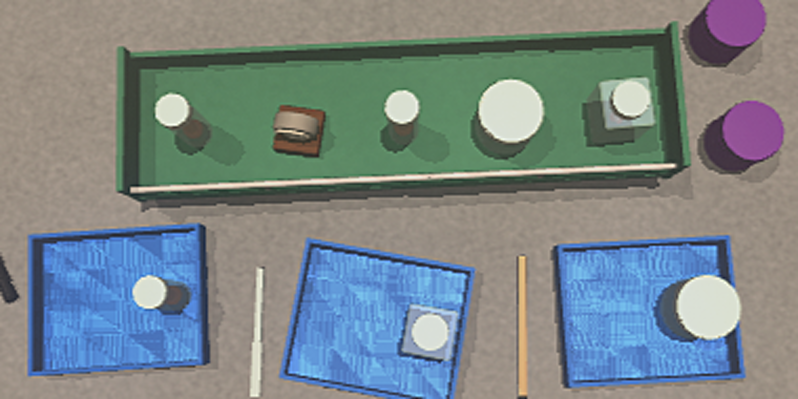

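The crop confirms the four specimens and three trays. Both purple jars are off the shelf and stay untouched. I'll cross-check the positions in the side view before moving.

```bash
python3 - <<'E'
from h import *
im=np.load('pics/side0.npz')['im'].copy()
for X in [(606.5,179.3,146),(611.3,-11.6,146),(617.2,-105.8,112),(625.8,-204.7,130),(458,202,100),(427.5,-37.7,84),(452.4,-283.6,66),(453.8,255,4),(450,304,4),(447.5,-206,4),(440.5,38.8,4)]:
    u,v=proj('side',X).round().astype(int); print(X,u,v); cv2.drawMarker(im,(int(u),int(v)),(255,0,0),0,7,1)
cv2.imwrite('pics/side_chk.png',cv2.resize(im[90:420,130:490],None,fx=1.8,fy=1.8,interpolation=cv2.INTER_CUBIC)[:,:,::-1])
E
```

```text
(606.5, 179.3, 146) 191 217
(611.3, -11.6, 146) 260 165
(617.2, -105.8, 112) 286 159
(625.8, -204.7, 130) 310 130
(458, 202, 100) 256 284
(427.5, -37.7, 84) 351 221
(452.4, -283.6, 66) 397 166
(453.8, 255, 4) 238 350
(450, 304, 4) 219 372
(447.5, -206, 4) 379 208
(440.5, 38.8, 4) 320 274
```

View pics/side_chk.png

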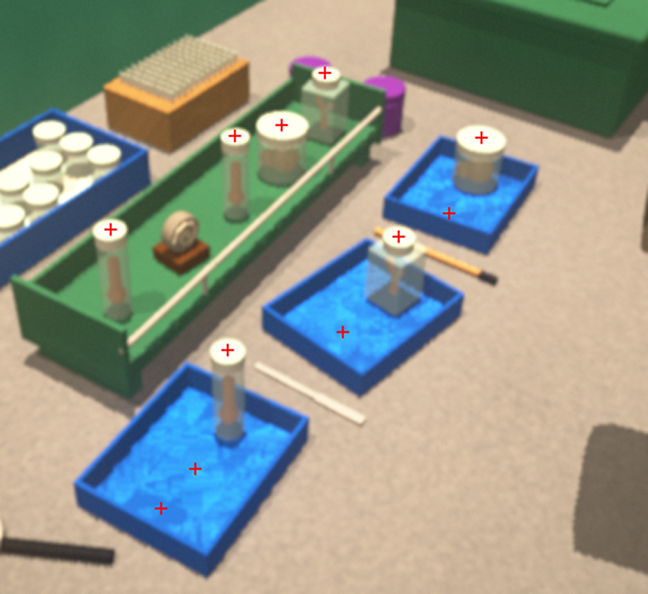

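>>> {"fn": "move_arm", "kwargs": {"moves": [[0,0.03,0.01,0,0,8.5],[0.03,0.04,0.01,0,0,8.5],[0.04,0.04,0,0,0,8.5],[0.04,0.03,0,0,0,8.5],[0.04,0.02,0,0,0,8.5],[0.04,0.02,0,0,0,8.5]], "grip": 0, "grip_force": 35}}

```text
t: 0.7
tcp_pos: [378.6, -392.2, 265.0]
eef_rot: [-3.094, 0.544, 0.0]
ft_force: [0.1, -0.2, 1.1]
width: 85.6
```

Red marks land on the cap tops and on the empty tray floor in both views. I'll take the square bottle first.

>>> {"fn": "move_arm", "kwargs": {"moves": [[0.04,0.03,0,0,0,8],[0.04,0.03,0,0,0,8],[0.04,0.03,-0.01,0,0,7],[0.04,0.03,-0.01,0,0,0],[0.04,0.03,-0.01,0,0,0],[0.04,0.03,-0.01,0,0,0],[0,0,0,0,0,0],[0,0,0,0,0,0]]}}

```text
t: 1.5
tcp_pos: [614.4, -214.7, 224.1]
eef_rot: [-3.14, -0.079, 0.004]
ft_force: [-0.6, -0.4, -0.1]
width: 85.5
```

```bash
python3 - <<'E'
from h import *
im,d,o=snap('wrist','w1'); print(o['tcp_pos'],o['eef_rot'],o['qpos'])
E
```

```text
[ 614.36868968 -214.66320481  224.13589207] [-3.13966061 -0.07853149  0.00427058] [-4.14736500e-01  2.79031319e-01  1.35781243e+00 -3.01300950e-04
  1.50761294e+00 -4.64732082e-01]
```

View pics/w1.png

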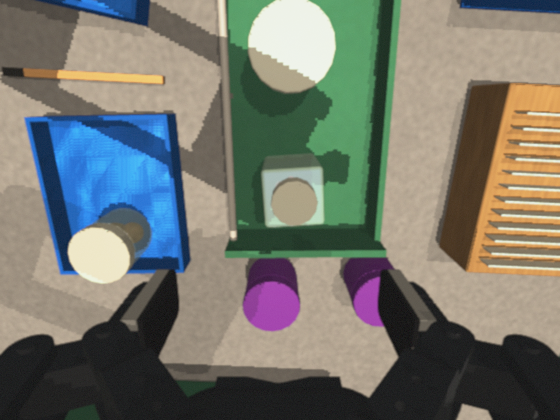

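The wrist view shows the bottle cap at (294,201) with its body aligned to the jaws, and the squat jar at (292,45). I'll check the cap positions by ray.

```bash
cat >> h.py <<'E'
from scipy.spatial.transform import Rotation as Ro
def wray(p,r,u,v,z):
    c=ctrl.camera_params('wrist');M=c['mount'];R=Ro.from_rotvec(r).as_matrix()
    C=p+R@M[:3,3]; d=R@M[:3,:3]@np.linalg.inv(c['intrinsics'])@np.array([u,v,1.]); return C+d*(z-C[2])/d[2]
E
python3 - <<'E'
from h import *
z=np.load('pics/w1.npz')
print(wray(z['p'],z['r'],294,201,130),wray(z['p'],z['r'],292,45,112))
for q in [(262,168),(323,166)]: print(wray(z['p'],z['r'],*q,116))
E
```

```text
[ 623.62809013 -202.74932723  130.        ] [ 616.81679132 -104.02315776  112.        ]
[ 600.61401111 -183.94185484  116.        ]
[ 643.05503217 -180.40028041  116.        ]
```

>>> {"fn": "move_arm", "kwargs": {"moves": [[0.01,0.0107,0,0,0,1.5],[0,0,-0.04,0,0,0],[0,0,-0.03,0,0,0],[0,0,-0.02,0,0,0],[0,0,-0.015,0,0,0],[0,0,0,0,0,0],[0,0,0,0,0,0]]}}

```text
t: 2.25
tcp_pos: [624.7, -205.8, 122.0]
eef_rot: [3.139, 0.115, 0.002]
ft_force: [-1.1, -1.1, -0.1]
width: 85.3
```

>>> {"fn": "move_arm", "kwargs": {"moves": [[0,0,-0.01,0,0,0],[0,0,-0.01,0,0,0],[0,0,0,0,0,0],[0,0,0,0,0,0]]}}

```text
t: 2.65
tcp_pos: [623.9, -205.1, 100.3]
eef_rot: [-3.139, -0.116, 0.002]
ft_force: [0.1, -0.0, -0.6]
width: 85.3
```

>>> {"fn": "move_arm", "kwargs": {"moves": [[0,0,-0.006,0,0,0],[0,0,0,0,0,0]]}}

```text
t: 2.85
tcp_pos: [624.0, -205.1, 94.1]
eef_rot: [-3.139, -0.116, 0.001]
ft_force: [-0.2, 0.1, 0.1]
width: 85.3
```

>>> {"fn": "move_arm", "kwargs": {"moves": [[0,0,0,0,0,0],[0,0,0,0,0,0],[0,0,0,0,0,0],[0,0,0,0,0,0],[0,0,0,0,0,0],[0,0,0,0,0,0],[0,0,0,0,0,0],[0,0,0,0,0,0]], "grip": 255, "grip_force": 35}}

```text
t: 3.65
tcp_pos: [624.6, -205.5, 95.4]
eef_rot: [3.139, 0.116, 0.001]
ft_force: [0.5, -0.7, 3.1]
width: 43.8
```

The jaws hold the bottle at 43.8 mm, which matches its 44 mm body. I'll lift gently.

>>> {"fn": "move_arm", "kwargs": {"moves": [[0,0,0.005,0,0,0],[0,0,0.01,0,0,0],[0,0,0.02,0,0,0],[0,0,0.025,0,0,0],[0,0,0.025,0,0,0],[0,0,0.02,0,0,0],[0,0,0,0,0,0],[0,0,0,0,0,0]]}}

```text
t: 4.45
tcp_pos: [624.4, -205.3, 200.0]
eef_rot: [3.139, 0.116, 0.001]
ft_force: [0.1, -0.5, -1.8]
width: 43.7
```

```bash
python3 - <<'E'
from h import *
im,d,o=snap('side','s2'); print(o['t'],o['tcp_pos'],o['ft_force'],o['width'])
cv2.imwrite('pics/s2c.png',cv2.resize(im[40:340,130:490],None,fx=1.9,fy=1.9,interpolation=cv2.INTER_CUBIC)[:,:,::-1])
E
```

```text
4.45 [ 624.36431583 -205.33090671  199.98340256] [ 0.08398271 -0.52502623 -1.7676211 ] 43.693466975608644
```

View pics/s2c.png

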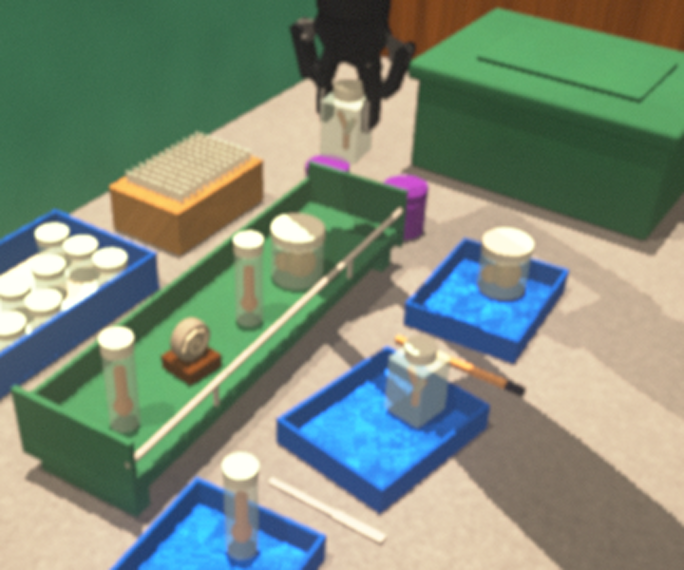

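The side picture shows the bottle hanging upright, clear of the shelf, with everything else undisturbed. Now I carry it to the square tray.

>>> {"fn": "move_arm", "kwargs": {"moves": [[-0.02,0,0,0,0,0],[-0.035,0.02,0,0,0,0],[-0.04,0.035,0,0,0,-3],[-0.035,0.035,0,0,0,-4],[-0.03,0.035,0,0,0,-4],[-0.02,0.035,0,0,0,-3],[-0.004,0.035,0,0,0,0],[0,0.03,0,0,0,0]]}}

```text
t: 5.3
tcp_pos: [440.7, 19.1, 198.1]
eef_rot: [-3.13, 0.268, 0.004]
ft_force: [-0.1, 0.4, -0.7]
width: 44.0
```

>>> {"fn": "move_arm", "kwargs": {"moves": [[0,0.015,0,0,0,0],[0,0.004,0,0,0,0],[0,0,0,0,0,0],[0,0,0,0,0,0]]}}

```text
t: 5.7
tcp_pos: [442.3, 35.9, 199.1]
eef_rot: [3.13, -0.268, -0.002]
ft_force: [0.2, -0.7, -0.0]
width: 44.2
```

Descending to about 6 mm above the expected contact height (TCP 49.4), then slow.

>>> {"fn": "move_arm", "kwargs": {"moves": [[-0.001,0.003,-0.03,0,0,0],[0,0,-0.035,0,0,0],[0,0,-0.03,0,0,0],[0,0,-0.025,0,0,0],[0,0,-0.015,0,0,0],[0,0,-0.008,0,0,0],[0,0,0,0,0,0],[0,0,0,0,0,0]]}}

```text
t: 6.5
tcp_pos: [442.2, 39.2, 57.6]
eef_rot: [3.13, -0.269, 0.001]
ft_force: [-0.8, -0.3, -0.5]
width: 43.8
```

>>> {"fn": "move_arm", "kwargs": {"moves": [[0,0,-0.002,0,0,0],[0,0,0,0,0,0],[0,0,0,0,0,0]]}}

```text
t: 6.8
tcp_pos: [442.1, 39.6, 55.5]
eef_rot: [3.13, -0.267, 0.002]
ft_force: [0.4, 0.3, -1.4]
width: 44.1
```

>>> {"fn": "move_arm", "kwargs": {"moves": [[0,0,-0.002,0,0,0],[0,0,-0.002,0,0,0],[0,0,0,0,0,0],[0,0,0,0,0,0]]}}

```text
t: 7.2
tcp_pos: [441.5, 39.7, 50.7]
eef_rot: [3.13, -0.268, -0.001]
ft_force: [0.7, 1.3, -1.0]
width: 44.1
```

>>> {"fn": "move_arm", "kwargs": {"moves": [[0,0,-0.001,0,0,0],[0,0,0,0,0,0],[0,0,0,0,0,0]]}}

```text
t: 7.5
tcp_pos: [441.7, 39.6, 49.9]
eef_rot: [-3.13, 0.268, 0.0]
ft_force: [-0.1, -0.0, -0.6]
width: 43.7
```

>>> {"fn": "move_arm", "kwargs": {"moves": [[0,0,-0.001,0,0,0],[0,0,0,0,0,0],[0,0,0,0,0,0]]}}

```text
t: 7.8
tcp_pos: [441.9, 39.6, 49.2]
eef_rot: [3.13, -0.268, 0.001]
ft_force: [-2.4, -0.2, 5.5]
width: 43.9
```

>>> {"fn": "move_arm", "kwargs": {"moves": [[0,0,-0.001,0,0,0],[0,0,0,0,0,0],[0,0,0,0,0,0]]}}

```text
t: 8.1
tcp_pos: [442.0, 39.6, 49.2]
eef_rot: [3.13, -0.268, 0.0]
ft_force: [-9.2, -0.7, 17.3]
width: 44.2
```

Contact came at 49.2, as predicted. I'll back off the preload and open slowly.

>>> {"fn": "move_arm", "kwargs": {"moves": [[0,0,0.001,0,0,0],[0,0,0,0,0,0],[0,0,0,0,0,0]]}}

```text
t: 8.4
tcp_pos: [442.0, 39.6, 49.3]
eef_rot: [-3.13, 0.268, -0.001]
ft_force: [-2.7, -0.7, 6.4]
width: 44.3
```

>>> {"fn": "move_arm", "kwargs": {"moves": [[0,0,0,0,0,0],[0,0,0,0,0,0],[0,0,0,0,0,0],[0,0,0,0,0,0],[0,0,0,0,0,0],[0,0,0,0,0,0],[0,0,0,0,0,0]], "grip": 0}}

```text
t: 9.1
tcp_pos: [441.7, 39.6, 48.9]
eef_rot: [-3.13, 0.268, 0.0]
ft_force: [-0.1, 0.0, -0.2]
width: 85.3
```

>>> {"fn": "move_arm", "kwargs": {"moves": [[0,0,0.01,0,0,0],[0,0,0.02,0,0,0],[0,0,0.03,0,0,0],[0,0,0.04,0,0,0],[0,0,0.05,0,0,0],[0,0,0.025,0,0,0]]}}

```text
t: 9.7
tcp_pos: [443.2, 39.6, 229.5]
eef_rot: [-3.13, 0.268, -0.01]
ft_force: [0.8, -0.7, -1.1]
width: 85.4
```

```bash
python3 - <<'E'
from h import *
im,d,o=snap('side','s3'); print(o['t'],o['tcp_pos'],o['ft_force'],o['width'])
cv2.imwrite('pics/s3c.png',cv2.resize(im[40:340,130:490],None,fx=1.9,fy=1.9,interpolation=cv2.INTER_CUBIC)[:,:,::-1])
E
```

```text
9.7 [443.16027391  39.61862668 229.46959335] [ 0.77855111 -0.70648611 -1.12715846] 85.36499539957464
```

View pics/s3c.png

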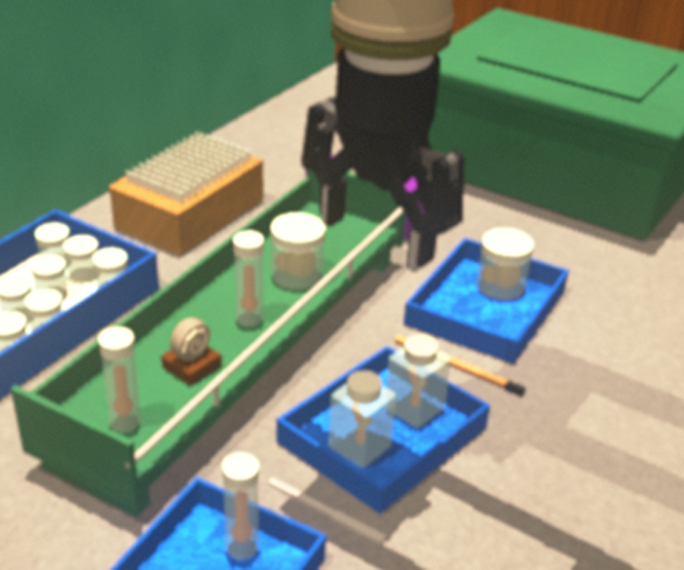

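The square bottle stands upright beside its twin. The squat jar at (617,-105) is next.

>>> {"fn": "move_arm", "kwargs": {"moves": [[0.02,-0.02,0,0,0,3],[0.04,-0.035,0,0,0,3],[0.04,-0.035,0,0,0,3],[0.04,-0.03,0,0,0,3.5],[0.025,-0.02,0,0,0,0],[0.009,-0.005,0,0,0,0],[0,0,0,0,0,0],[0,0,0,0,0,0]]}}

```text
t: 10.55
tcp_pos: [610.2, -100.4, 223.8]
eef_rot: [-3.14, -0.075, 0.001]
ft_force: [-0.4, 0.5, 0.4]
width: 85.4
```

```bash
python3 - <<'E'
from h import *
im,d,o=snap('wrist','w4'); print(o['t'],o['tcp_pos'],o['eef_rot'])
hsv=cv2.cvtColor(im,cv2.COLOR_RGB2HSV)
E
```

```text
10.55 [ 610.23475747 -100.44810896  223.83966971] [-3.14015229e+00 -7.50144586e-02  1.30663780e-03]
```

View pics/w4.png

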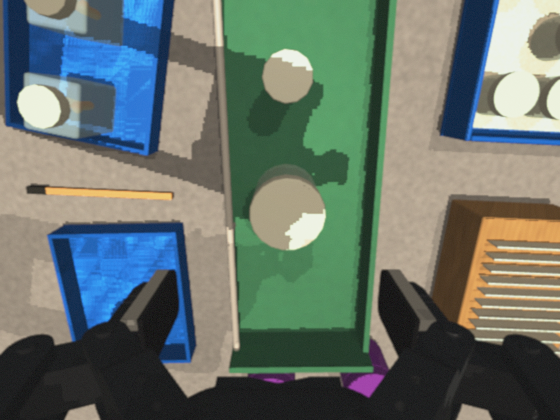

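Wrist view: squat lid centre at (288,212) and vial cap at (287,76), with free space on both sides of the jar.

```bash
python3 - <<'E'
from h import *
z=np.load('pics/w4.npz')
print(wray(z['p'],z['r'],288,212,112),wray(z['p'],z['r'],287,76,146))
print(wray(z['p'],z['r'],250,212,112),wray(z['p'],z['r'],326,212,112))
E
```

```text
[ 616.88718068 -102.35841976  112.        ] [610.25104381 -10.77823902 146.        ]
[ 588.86582634 -103.69403882  112.        ] [ 644.9038693  -101.02302308  112.        ]
```

>>> {"fn": "move_arm", "kwargs": {"moves": [[0.0065,-0.0035,0,0,0,0],[0,0,-0.03,0,0,0],[0,0,-0.03,0,0,0],[0,0,-0.025,0,0,0],[0,0,-0.015,0,0,0],[0,0,0,0,0,0],[0,0,0,0,0,0]]}}

```text
t: 11.3
tcp_pos: [617.8, -104.6, 124.9]
eef_rot: [3.14, 0.075, 0.001]
ft_force: [0.4, 0.3, 0.6]
width: 85.2
```

>>> {"fn": "move_arm", "kwargs": {"moves": [[0,0,-0.012,0,0,0],[0,0,-0.012,0,0,0],[0,0,0,0,0,0],[0,0,0,0,0,0]]}}

```text
t: 11.7
tcp_pos: [616.9, -104.6, 99.2]
eef_rot: [-3.14, -0.075, 0.002]
ft_force: [-0.8, -0.4, -0.2]
width: 85.5
```

>>> {"fn": "move_arm", "kwargs": {"moves": [[0,0,-0.004,0,0,0],[0,0,-0.005,0,0,0],[0,0,0,0,0,0],[0,0,0,0,0,0]]}}

```text
t: 12.1
tcp_pos: [617.3, -104.7, 90.7]
eef_rot: [-3.141, -0.075, 0.001]
ft_force: [-0.7, 0.1, -0.4]
width: 85.6
```

>>> {"fn": "move_arm", "kwargs": {"moves": [[0,0,0,0,0,0],[0,0,0,0,0,0],[0,0,0,0,0,0],[0,0,0,0,0,0],[0,0,0,0,0,0],[0,0,0,0,0,0],[0,0,0,0,0,0],[0,0,0,0,0,0]], "grip": 255, "grip_force": 35}}

```text
t: 12.9
tcp_pos: [617.7, -104.8, 91.4]
eef_rot: [3.14, 0.075, 0.001]
ft_force: [-0.6, 0.1, 5.0]
width: 55.8
```

>>> {"fn": "move_arm", "kwargs": {"moves": [[0,0,0.005,0,0,0],[0,0,0.01,0,0,0],[0,0,0.02,0,0,0],[0,0,0.025,0,0,0],[0,0,0.025,0,0,0],[0,0,0.02,0,0,0],[0,0,0,0,0,0],[0,0,0,0,0,0]]}}

```text
t: 13.7
tcp_pos: [617.5, -104.7, 195.9]
eef_rot: [3.141, 0.075, 0.001]
ft_force: [-0.4, -0.2, -1.7]
width: 55.9
```

```bash
python3 - <<'E'
from h import *
im,d,o=snap('side','s5'); print(o['t'],o['tcp_pos'],o['ft_force'],o['width'])
cv2.imwrite('pics/s5c.png',cv2.resize(im[40:340,130:490],None,fx=1.9,fy=1.9,interpolation=cv2.INTER_CUBIC)[:,:,::-1])
E
```

```text
13.7 [ 617.47577612 -104.72501911  195.86097893] [-0.43750874 -0.18231773 -1.66729628] 55.94745903937265
```

View pics/s5c.png

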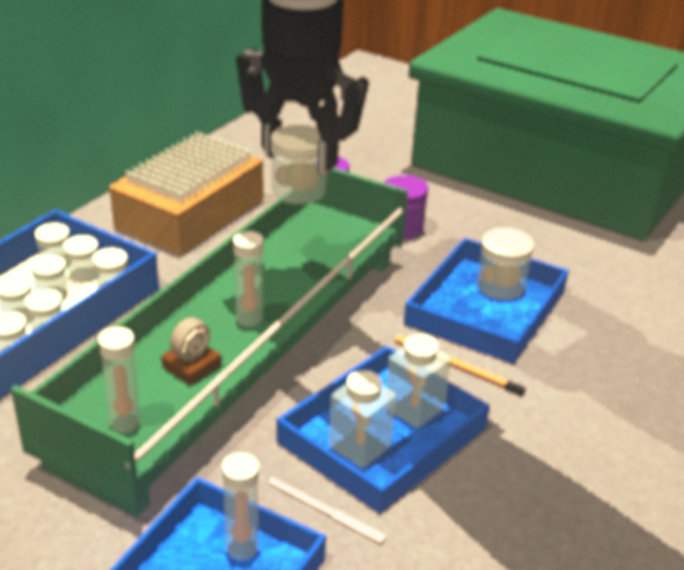

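The jar is held upright at 55.9 mm, clear of the shelf. I carry it to the squat tray at (447.5,-206); expected contact is TCP about 45.2.

>>> {"fn": "move_arm", "kwargs": {"moves": [[-0.02,-0.01,0,0,0,0],[-0.035,-0.02,0,0,0,0],[-0.04,-0.025,0,0,0,0],[-0.035,-0.022,0,0,0,0],[-0.025,-0.015,0,0,0,0],[-0.015,-0.0095,0,0,0,0],[0,0,0,0,0,0],[0,0,0,0,0,0]]}}

```text
t: 14.55
tcp_pos: [446.9, -205.9, 194.6]
eef_rot: [-3.139, -0.073, 0.002]
ft_force: [0.9, -0.5, -1.7]
width: 55.7
```

>>> {"fn": "move_arm", "kwargs": {"moves": [[0,0,-0.03,0,0,0],[0,0,-0.035,0,0,0],[0,0,-0.03,0,0,0],[0,0,-0.025,0,0,0],[0,0,-0.015,0,0,0],[0,0,-0.007,0,0,0],[0,0,0,0,0,0],[0,0,0,0,0,0]]}}

```text
t: 15.35
tcp_pos: [448.1, -206.1, 54.4]
eef_rot: [3.14, 0.076, 0.001]
ft_force: [-0.4, -0.5, -0.1]
width: 56.0
```

>>> {"fn": "move_arm", "kwargs": {"moves": [[0,0,-0.003,0,0,0],[0,0,-0.003,0,0,0],[0,0,0,0,0,0],[0,0,0,0,0,0]]}}

```text
t: 15.75
tcp_pos: [447.5, -206.3, 48.0]
eef_rot: [3.141, 0.075, 0.0]
ft_force: [0.9, -1.0, -1.8]
width: 56.0
```

>>> {"fn": "move_arm", "kwargs": {"moves": [[0,0,-0.0015,0,0,0],[0,0,0,0,0,0],[0,0,0,0,0,0]]}}

```text
t: 16.05
tcp_pos: [447.4, -206.2, 46.3]
eef_rot: [-3.141, -0.075, 0.0]
ft_force: [-0.2, 0.5, -1.6]
width: 55.7
```

>>> {"fn": "move_arm", "kwargs": {"moves": [[0,0,-0.001,0,0,0],[0,0,0,0,0,0],[0,0,0,0,0,0]]}}

```text
t: 16.35
tcp_pos: [447.4, -206.2, 45.4]
eef_rot: [3.141, 0.075, -0.0]
ft_force: [0.6, -0.2, -1.6]
width: 56.6
```

>>> {"fn": "move_arm", "kwargs": {"moves": [[0,0,-0.0006,0,0,0],[0,0,0,0,0,0],[0,0,0,0,0,0]]}}

```text
t: 16.65
tcp_pos: [447.5, -206.3, 45.3]
eef_rot: [3.141, 0.075, -0.0]
ft_force: [-3.1, 1.1, 5.8]
width: 55.8
```

Touching, with 5.8 N. Release.

>>> {"fn": "move_arm", "kwargs": {"moves": [[0,0,0,0,0,0],[0,0,0,0,0,0],[0,0,0,0,0,0],[0,0,0,0,0,0],[0,0,0,0,0,0],[0,0,0,0,0,0],[0,0,0,0,0,0]], "grip": 0}}

```text
t: 17.35
tcp_pos: [447.4, -206.2, 44.7]
eef_rot: [-3.141, -0.075, 0.0]
ft_force: [-0.4, 0.2, -0.0]
width: 85.6
```

>>> {"fn": "move_arm", "kwargs": {"moves": [[0,0,0.01,0,0,0],[0,0,0.02,0,0,0],[0,0,0.03,0,0,0],[0,0,0.04,0,0,0],[0,0,0.05,0,0,0],[0,0,0.03,0,0,0]]}}

```text
t: 17.95
tcp_pos: [448.4, -206.8, 229.9]
eef_rot: [3.138, 0.075, 0.007]
ft_force: [-0.0, -0.3, 0.4]
width: 85.2
```

>>> {"fn": "move_arm", "kwargs": {"moves": [[0.02,0.02,0,0,0,0],[0.035,0.045,0,0,0,0],[0.04,0.045,0,0,0,0],[0.035,0.04,0,0,0,0],[0.02,0.025,0,0,0,0],[0.013,0.019,0,0,0,0],[0,0,0,0,0,0],[0,0,0,0,0,0]]}}

```text
t: 18.75
tcp_pos: [597.2, -27.6, 225.1]
eef_rot: [3.14, 0.077, -0.0]
ft_force: [-0.1, -1.0, -0.5]
width: 85.0
```

```bash
python3 - <<'E'
from h import *
im,d,o=snap('wrist','w6'); print(o['t'],o['tcp_pos'],o['eef_rot'])
im2,d,o=snap('side','s6')
cv2.imwrite('pics/c6.png',np.hstack([cv2.resize(im,(400,300)),cv2.resize(im2[60:330,130:490],(400,300))])[:,:,::-1])
E
```

```text
18.75 [597.18792206 -27.55331959 225.12582613] [ 3.14029590e+00  7.65835950e-02 -2.72465349e-04]
```

View pics/c6.png

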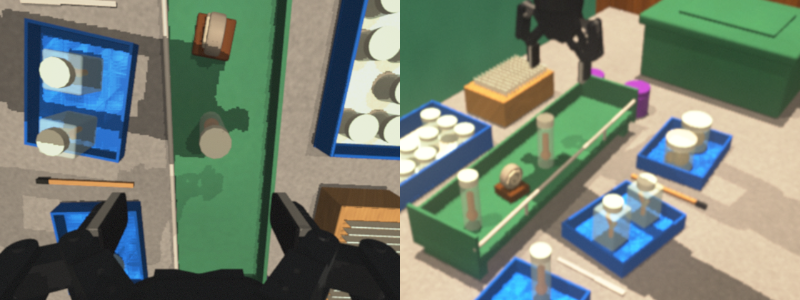

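View pics/w6.png

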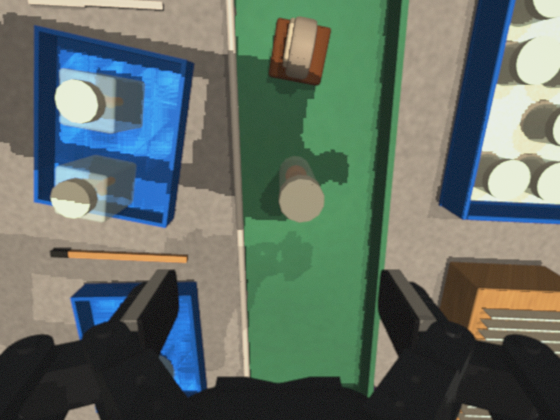

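The jar stands upright in its tray. The next vial's cap is at (301,200).

```bash
python3 - <<'E'
from h import *
z=np.load('pics/w6.npz')
print(wray(z['p'],z['r'],301,200,146))
E
```

```text
[610.1374545  -10.55439606 146.        ]
```

>>> {"fn": "move_arm", "kwargs": {"moves": [[0.0134,0.0166,0,0,0,0],[0,0,0,0,0,0],[0,0,-0.03,0,0,0],[0,0,-0.03,0,0,0],[0,0,-0.025,0,0,0],[0,0,-0.015,0,0,0],[0,0,0,0,0,0],[0,0,0,0,0,0]]}}

```text
t: 19.65
tcp_pos: [610.9, -11.8, 125.7]
eef_rot: [3.141, 0.074, 0.001]
ft_force: [0.8, 0.6, 0.0]
width: 85.8
```

>>> {"fn": "move_arm", "kwargs": {"moves": [[0,0,-0.012,0,0,0],[0,0,-0.012,0,0,0],[0,0,0,0,0,0],[0,0,0,0,0,0]]}}

```text
t: 20.05
tcp_pos: [610.2, -11.1, 100.2]
eef_rot: [-3.141, -0.075, 0.002]
ft_force: [0.0, 0.0, -0.4]
width: 85.6
```

>>> {"fn": "move_arm", "kwargs": {"moves": [[0,0,0,0,0,0],[0,0,0,0,0,0],[0,0,0,0,0,0],[0,0,0,0,0,0],[0,0,0,0,0,0],[0,0,0,0,0,0],[0,0,0,0,0,0],[0,0,0,0,0,0]], "grip": 255, "grip_force": 30}}

```text
t: 20.85
tcp_pos: [611.0, -11.2, 101.1]
eef_rot: [3.141, 0.075, 0.001]
ft_force: [1.9, 0.7, 2.6]
width: 27.2
```

>>> {"fn": "move_arm", "kwargs": {"moves": [[0,0,0.005,0,0,0],[0,0,0.01,0,0,0],[0,0,0.02,0,0,0],[0,0,0.025,0,0,0],[0,0,0.025,0,0,0],[0,0,0.02,0,0,0],[0,0,0,0,0,0],[0,0,0,0,0,0]]}}

```text
t: 21.65
tcp_pos: [610.8, -11.2, 206.0]
eef_rot: [3.141, 0.075, 0.001]
ft_force: [-0.2, 0.7, -1.6]
width: 27.2
```

```bash
python3 - <<'E'
from h import *
im,d,o=snap('side','s7'); print(o['t'],o['tcp_pos'],o['ft_force'],o['width'])
cv2.imwrite('pics/s7c.png',cv2.resize(im[40:340,130:490],None,fx=1.9,fy=1.9,interpolation=cv2.INTER_CUBIC)[:,:,::-1])
E
```

```text
21.65 [610.79751985 -11.17211646 205.97129055] [-0.24136879  0.71057733 -1.64349727] 27.15408186499527
```

View pics/s7c.png

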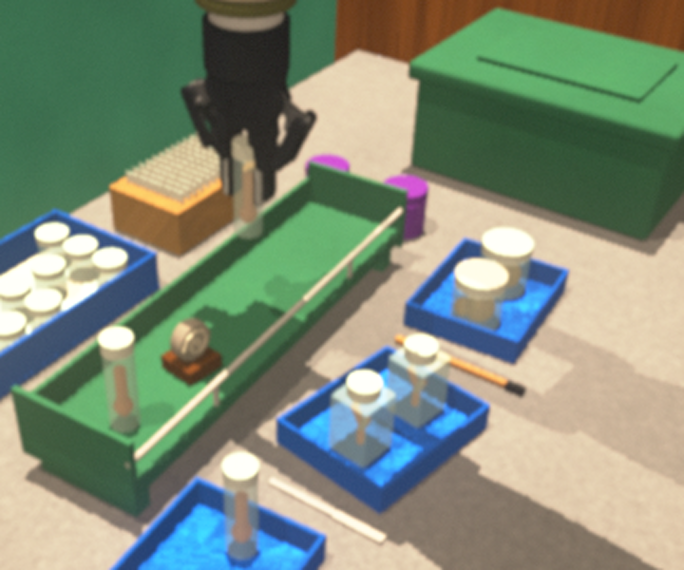

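The vial hangs upright and clear. I carry it back from the shelf, then left to (454,255).

>>> {"fn": "move_arm", "kwargs": {"moves": [[-0.02,0,0,0,0,0],[-0.035,0.01,0,0,0,0],[-0.035,0.02,0,0,0,0],[-0.03,0.03,0,0,0,0],[-0.02,0.035,0,0,0,0],[-0.012,0.035,0,0,0,0],[-0.005,0.035,0,0,0,0],[0,0.035,0,0,0,0]]}}

```text
t: 22.5
tcp_pos: [451.8, 189.9, 204.0]
eef_rot: [3.14, 0.075, -0.004]
ft_force: [0.9, -0.5, -0.2]
width: 27.4
```

>>> {"fn": "move_arm", "kwargs": {"moves": [[0,0.03,0,0,0,0],[0,0.02,0,0,0,0],[0,0.012,0,0,0,0],[0,0.004,0,0,0,0],[0,0,0,0,0,0],[0,0,0,0,0,0]]}}

```text
t: 23.1
tcp_pos: [453.6, 254.0, 205.4]
eef_rot: [3.14, 0.074, -0.001]
ft_force: [-0.4, -0.5, -0.6]
width: 27.2
```

>>> {"fn": "move_arm", "kwargs": {"moves": [[0,0,-0.03,0,0,0],[0,0,-0.035,0,0,0],[0,0,-0.03,0,0,0],[0,0,-0.025,0,0,0],[0,0,-0.015,0,0,0],[0,0,-0.007,0,0,0],[0,0,0,0,0,0],[0,0,0,0,0,0]]}}

```text
t: 23.9
tcp_pos: [454.6, 255.1, 65.1]
eef_rot: [-3.14, -0.074, -0.003]
ft_force: [-0.5, -0.6, 0.0]
width: 27.2
```

>>> {"fn": "move_arm", "kwargs": {"moves": [[0,0,-0.003,0,0,0],[0,0,-0.003,0,0,0],[0,0,-0.0015,0,0,0],[0,0,0,0,0,0],[0,0,0,0,0,0]]}}

```text
t: 24.4
tcp_pos: [453.6, 254.9, 56.3]
eef_rot: [3.141, 0.075, -0.0]
ft_force: [-0.8, 0.4, -1.0]
width: 27.2
```

```bash
python3 - <<'E'
from h import *
im,d,o=snap('side','s8'); print(o['t'],o['tcp_pos'],o['ft_force'],o['width'])
cv2.imwrite('pics/s8c.png',cv2.resize(im[180:420,130:430],None,fx=2.3,fy=2.3,interpolation=cv2.INTER_CUBIC)[:,:,::-1])
E
```

```text
24.4 [453.62984681 254.87986377  56.28334469] [-0.78473319  0.44156285 -0.96429038] 27.231876340000348
```

View pics/s8c.png

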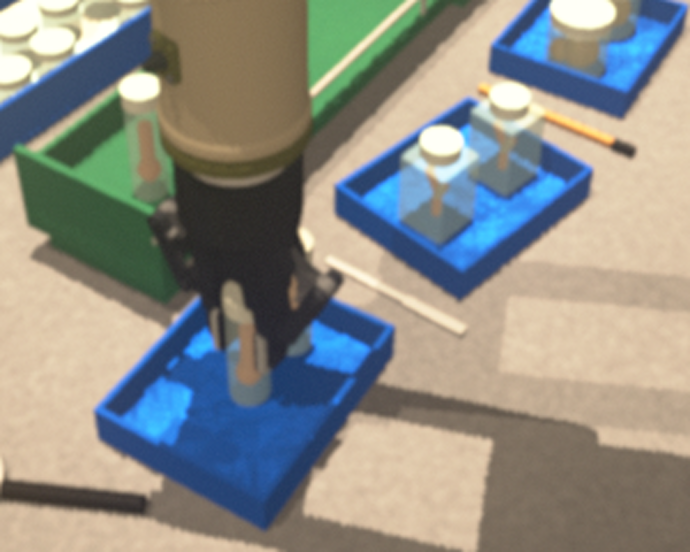

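The vial is upright just above the floor beside its twin. Final millimetre.

>>> {"fn": "move_arm", "kwargs": {"moves": [[0,0,-0.001,0,0,0],[0,0,0,0,0,0],[0,0,0,0,0,0]]}}

```text
t: 24.75
tcp_pos: [453.6, 254.8, 55.2]
eef_rot: [3.141, 0.075, -0.0]
ft_force: [-0.6, -0.2, -1.4]
width: 27.1
```

>>> {"fn": "move_arm", "kwargs": {"moves": [[0,0,-0.0006,0,0,0],[0,0,0,0,0,0],[0,0,0,0,0,0]]}}

```text
t: 25.05
tcp_pos: [453.8, 254.9, 55.1]
eef_rot: [-3.141, -0.075, -0.0]
ft_force: [-2.0, -0.7, 5.6]
width: 27.2
```

>>> {"fn": "move_arm", "kwargs": {"moves": [[0,0,0,0,0,0],[0,0,0,0,0,0],[0,0,0,0,0,0],[0,0,0,0,0,0],[0,0,0,0,0,0],[0,0,0,0,0,0],[0,0,0,0,0,0]], "grip": 0}}

```text
t: 25.75
tcp_pos: [453.7, 254.9, 54.7]
eef_rot: [-3.141, -0.075, -0.0]
ft_force: [-0.5, -0.2, 0.2]
width: 85.6
```

>>> {"fn": "move_arm", "kwargs": {"moves": [[0,0,0.01,0,0,0],[0,0,0.02,0,0,0],[0,0,0.03,0,0,0],[0,0,0.04,0,0,0],[0,0,0.04,0,0,0],[0,0,0.03,0,0,0],[0,0,0,0,0,0]]}}

```text
t: 26.45
tcp_pos: [456.4, 256.1, 231.6]
eef_rot: [-3.137, -0.075, -0.015]
ft_force: [0.7, 0.7, 0.5]
width: 85.4
```

>>> {"fn": "move_arm", "kwargs": {"moves": [[0.02,-0.02,0,0,0,0],[0.035,-0.02,0,0,0,0],[0.035,-0.02,0,0,0,0],[0.03,-0.02,0,0,0,0],[0.015,-0.01,0,0,0,0],[0.01,-0.002,0,0,0,0],[0,0,0,0,0,0],[0,0,0,0,0,0]]}}

```text
t: 27.25
tcp_pos: [598.0, 163.5, 224.4]
eef_rot: [-3.14, -0.075, 0.001]
ft_force: [-0.6, 0.6, 0.3]
width: 85.2
```

```bash
python3 - <<'E'
from h import *
im,d,o=snap('wrist','w9'); print(o['t'],o['tcp_pos'],o['eef_rot'])
im2,d,o=snap('side','s9')
cv2.imwrite('pics/s9c.png',cv2.resize(im2[180:420,130:430],None,fx=1.8,fy=1.8)[:,:,::-1])
E
```

```text
27.25 [597.97234215 163.53696025 224.41688437] [-3.14047641e+00 -7.54907001e-02  1.45733479e-03]
```

View pics/w9.png

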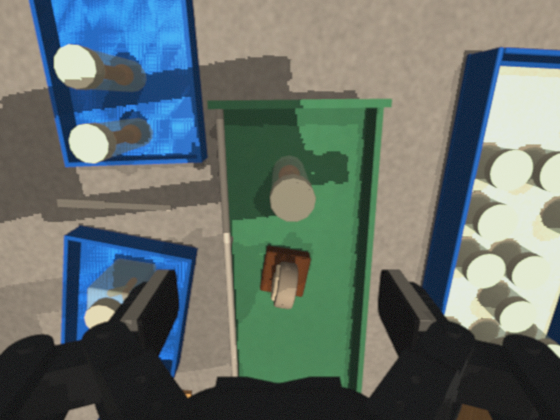

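View pics/s9c.png

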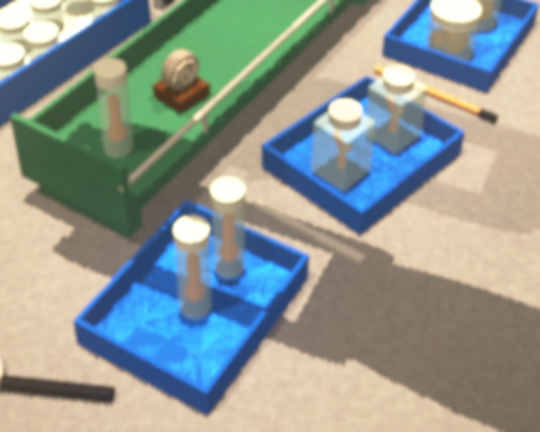

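The first vial stands upright. The last vial's cap is at (292,199) in the wrist view.

```bash
python3 - <<'E'
from h import *
z=np.load('pics/w9.npz')
print(wray(z['p'],z['r'],292,199,146))
E
```

```text
[605.12119175 181.1563012  146.        ]
```

>>> {"fn": "move_arm", "kwargs": {"moves": [[0.008,0.0165,0,0,0,0],[0,0,0,0,0,0],[0,0,-0.03,0,0,0],[0,0,-0.03,0,0,0],[0,0,-0.025,0,0,0],[0,0,-0.015,0,0,0],[0,0,0,0,0,0],[0,0,0,0,0,0]]}}

```text
t: 28.15
tcp_pos: [606.9, 179.5, 125.6]
eef_rot: [-3.141, -0.075, -0.001]
ft_force: [0.6, 0.1, 0.8]
width: 85.4
```

>>> {"fn": "move_arm", "kwargs": {"moves": [[0,0,-0.012,0,0,0],[0,0,-0.012,0,0,0],[0,0,0,0,0,0],[0,0,0,0,0,0]]}}

```text
t: 28.55
tcp_pos: [606.2, 179.3, 100.0]
eef_rot: [3.14, 0.075, -0.002]
ft_force: [0.3, -0.4, 1.1]
width: 85.3
```

>>> {"fn": "move_arm", "kwargs": {"moves": [[0,0,0,0,0,0],[0,0,0,0,0,0],[0,0,0,0,0,0],[0,0,0,0,0,0],[0,0,0,0,0,0],[0,0,0,0,0,0],[0,0,0,0,0,0],[0,0,0,0,0,0]], "grip": 255, "grip_force": 30}}

```text
t: 29.35
tcp_pos: [606.8, 179.4, 101.0]
eef_rot: [-3.141, -0.075, -0.001]
ft_force: [-1.6, -0.6, 3.5]
width: 27.6
```

>>> {"fn": "move_arm", "kwargs": {"moves": [[0,0,0.005,0,0,0],[0,0,0.01,0,0,0],[0,0,0.02,0,0,0],[0,0,0.025,0,0,0],[0,0,0.025,0,0,0],[0,0,0.02,0,0,0],[0,0,0,0,0,0],[0,0,0,0,0,0]]}}

```text
t: 30.15
tcp_pos: [606.9, 179.4, 205.9]
eef_rot: [-3.141, -0.075, -0.002]
ft_force: [0.6, 0.4, -1.2]
width: 27.2
```

```bash
python3 - <<'E'
from h import *
im,d,o=snap('side','s10'); print(o['t'],o['tcp_pos'],o['ft_force'],o['width'])
cv2.imwrite('pics/s10c.png',cv2.resize(im[90:420,100:430],None,fx=1.7,fy=1.7)[:,:,::-1])
E
```

```text
30.15 [606.86821403 179.38896214 205.91661034] [ 0.57360859  0.3669266  -1.22417548] 27.208910359479383
```

View pics/s10c.png

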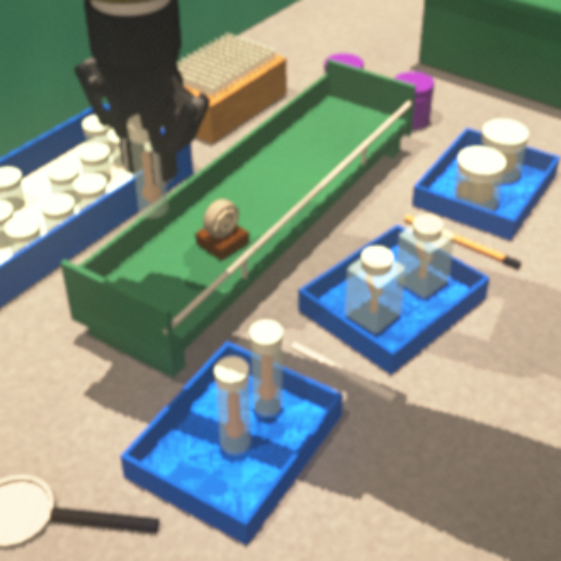

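It is held upright. I carry it to (449.5,303.5).

>>> {"fn": "move_arm", "kwargs": {"moves": [[-0.02,0.01,0,0,0,0],[-0.035,0.02,0,0,0,0],[-0.035,0.03,0,0,0,0],[-0.03,0.03,0,0,0,0],[-0.02,0.02,0,0,0,0],[-0.0174,0.014,0,0,0,0],[0,0,0,0,0,0],[0,0,0,0,0,0]]}}

```text
t: 31.0
tcp_pos: [448.5, 303.1, 204.2]
eef_rot: [3.139, 0.077, -0.003]
ft_force: [0.1, -0.0, 0.4]
width: 27.2
```

>>> {"fn": "move_arm", "kwargs": {"moves": [[0,0,-0.03,0,0,0],[0,0,-0.035,0,0,0],[0,0,-0.03,0,0,0],[0,0,-0.025,0,0,0],[0,0,-0.015,0,0,0],[0,0,-0.007,0,0,0],[0,0,0,0,0,0],[0,0,0,0,0,0]]}}

```text
t: 31.8
tcp_pos: [450.3, 303.6, 64.8]
eef_rot: [-3.14, -0.074, -0.002]
ft_force: [0.0, -0.1, 0.5]
width: 27.3
```

>>> {"fn": "move_arm", "kwargs": {"moves": [[0,0,-0.003,0,0,0],[0,0,-0.003,0,0,0],[0,0,-0.0015,0,0,0],[0,0,0,0,0,0],[0,0,0,0,0,0]]}}

```text
t: 32.3
tcp_pos: [449.2, 303.4, 56.2]
eef_rot: [-3.141, -0.075, -0.0]
ft_force: [-0.4, -0.5, -1.4]
width: 27.0
```

>>> {"fn": "move_arm", "kwargs": {"moves": [[0,0,-0.001,0,0,0],[0,0,0,0,0,0],[0,0,0,0,0,0]]}}

```text
t: 32.6
tcp_pos: [449.3, 303.4, 55.2]
eef_rot: [3.141, 0.075, 0.0]
ft_force: [0.7, 0.2, -0.7]
width: 26.9
```

>>> {"fn": "move_arm", "kwargs": {"moves": [[0,0,-0.0006,0,0,0],[0,0,0,0,0,0],[0,0,0,0,0,0]]}}

```text
t: 32.9
tcp_pos: [449.4, 303.4, 55.0]
eef_rot: [-3.141, -0.075, -0.0]
ft_force: [-1.1, -1.2, 4.8]
width: 27.6
```

>>> {"fn": "move_arm", "kwargs": {"moves": [[0,0,0,0,0,0],[0,0,0,0,0,0],[0,0,0,0,0,0],[0,0,0,0,0,0],[0,0,0,0,0,0],[0,0,0,0,0,0],[0,0,0,0,0,0]], "grip": 0}}

```text
t: 33.6
tcp_pos: [449.3, 303.3, 54.5]
eef_rot: [3.141, 0.075, 0.0]
ft_force: [0.2, -0.3, -0.3]
width: 85.4
```

>>> {"fn": "move_arm", "kwargs": {"moves": [[0,0,0.01,0,0,0],[0,0,0.02,0,0,0],[0,0,0.03,0,0,0],[0,0,0.04,0,0,0],[0,0,0.04,0,0,0],[0,0,0.04,0,0,0],[0,0,0,0,0,0]]}}

```text
t: 34.3
tcp_pos: [452.3, 305.0, 243.1]
eef_rot: [-3.135, -0.075, -0.017]
ft_force: [0.6, 1.3, 0.1]
width: 85.3
```

>>> {"fn": "move_arm", "kwargs": {"moves": [[-0.02,0.03,0.01,0,0,0],[-0.02,0.04,0.02,0,0,0],[-0.02,0.04,0.02,0,0,0],[-0.02,0.04,0.02,0,0,0],[0,0.03,0,0,0,0],[0,0,0,0,0,0],[0,0,0,0,0,0]]}}

```text
t: 35.0
tcp_pos: [368.8, 483.6, 304.2]
eef_rot: [3.14, 0.077, -0.001]
ft_force: [0.1, -0.7, 0.3]
width: 85.6
```

```bash
python3 - <<'E'
from h import *
im,d,o=snap('side','s11'); print(o['t'],o['tcp_pos'],o['ft_force'],o['width'])
im2,d,_=snap('top','t11')
cv2.imwrite('pics/c11.png',np.vstack([im2[110:330,60:480],im[100:400,60:480]])[:,:,::-1])
E
```

```text
35.0 [368.81157089 483.5955642  304.24924954] [ 0.05505208 -0.71845727  0.29698286] 85.58849528786257
```

View pics/c11.png

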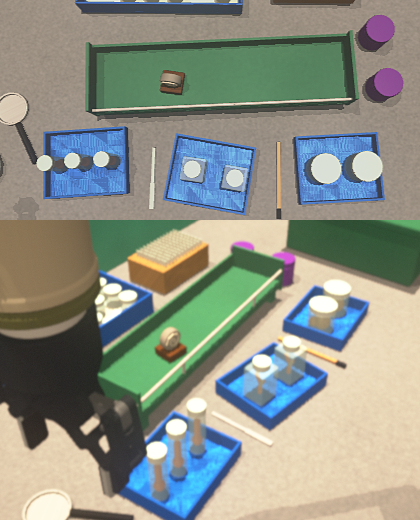

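All four stand in their trays, and the fossil is at pixel (232,190) as before. One numeric check of cap heights, then I hand in.

```bash
python3 - <<'E'
from h import *
z=np.load('pics/t11.npz');im,d=z['im'],z['d'];a=np.load('pics/top0.npz')
print('fossil diff',np.abs(im[172:208,215:248].astype(int)-a['im'][172:208,215:248]).mean().round(2))
for n,u,v,h in [('v1',132,270,100),('v2',104,273,100),('sqr',252,279,84),('sq',386,278,66)]:
    W=np.array([unp('top',x,y,d[y,x]) for y in range(v-18,v+19) for x in range(u-18,u+19) if d[y,x]>0])
    T=W[W[:,2]>h-4]; print(n,W[:,2].max().round(1),h,((T.min(0)+T.max(0))/2).round(1),np.ptp(T,axis=0).round(1))
print(ctrl.sign_off())
E
```

```text
fossil diff 0.67
v1 103.4 100 [454.  254.   99.8] [26.8 28.   7.1]
v2 103.4 100 [449.8 303.2  99.7] [26.7 28.8  7.3]Traceback (most recent call last):
  File "<stdin>", line 5, in <module>
  File "h.py", line 11, in unp
    c=ctrl.camera_params(n); p=np.linalg.inv(c['intrinsics'])@np.array([u,v,1.])*d; return c['R'].T@(p-c['t'])
ValueError: time passes only in moves, steps and waits
```

```bash
python3 - <<'E'
from h import *
z=np.load('pics/t11.npz');d=z['d']
c=ctrl.camera_params('top');Ki=np.linalg.inv(c['intrinsics'])
for n,u,v,h in [('sqr',252,279,84),('sq',386,278,66)]:
    W=np.array([c['R'].T@(Ki@[x,y,1.]*d[y,x]-c['t']) for y in range(v-18,v+19) for x in range(u-18,u+19) if d[y,x]>0])
    T=W[W[:,2]>h-4]; print(n,W[:,2].max().round(1),h,((T.min(0)+T.max(0))/2).round(1),np.ptp(T,axis=0).round(1))
o=ctrl.get_obs();print(o['t'],np.abs(o['qvel']).max())
print(ctrl.sign_off())
E
```

```text
sqr 88.4 84 [442.9  40.1  84.5] [30.6 31.   7.9]
sq 71.1 66 [ 447.6 -206.    66.5] [55.1 55.4  9.1]
35.1 0.010245410688201308
the job is handed in; nothing more can be done
None
```

All four specimens are standing upright in the tray with their own kind, and I handed the job in at 35.1 s, well under the 109 s limit. Each one was gripped fore and aft above the rail, lifted over it, and lowered until it touched the tray floor before release. Contact was about 5–6 N for three of them; the square bottle briefly reached 17 N, so I eased it to 6 N first.

| Specimen | Final position (x, y) in mm | Cap-top height measured / expected in mm |
|---|---|---|
| First vial | (454, 254) | 99.8 / 100 |
| Second vial | (450, 303) | 99.7 / 100 |
| Square bottle | (443, 40) | 84.5 / 84 |
| Squat jar | (448, -206) | 66.5 / 66 |

These are the midpoints of the cap-top points. The highest single readings ran 3–5 mm above expected, which I put down to depth noise.

In the last pictures the fossil is where it started, neither purple jar was touched, and the open gripper was clear of everything. One check script stopped with an error from the rig's calibration call; I reran its last part and it passed.

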